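# Load a bearing housing into the machining fixture and hold it down on its rests

### The arm

A 6-joint arm with a two-finger parallel gripper is mounted at the origin on the work surface. World frame = base frame: x ahead of the robot, y to its left, z up, the work surface at z = 0. Lengths are in m, angles in rad, forces in N, time in s.
With the tool pointing down it reaches from about 0.25 to 0.8 m from the base axis. Payload 8.5 kg.
Tool frame: the origin (TCP) lies midway between the tips of the shut fingers; the grasp point (between the pads) lies ctrl.grip_depth behind it (ctrl.grip_depth is the distance from the TCP to the grasp point, in m); z points along the fingers, y is the line along which they close (so a half turn about z gives the same grasp; the last joint's range is limited). The gripper opens to 85 mm and grips with 20 to 120 N. Pads are 22 mm wide; open, the fingers measure 114 mm over their backs; the gripper's body (76 mm by 85 mm) begins 54 mm behind the grasp point. The pads swing forward as they close: fully open they stand 13 mm farther back than shut.
Start: joints at [1.167, 0.238, -0.013, 1.319, 0, 1.571], TCP at [0.206, 0.483, 0.231] pointing down, gripper open.
Joint ranges: [-2.66, 2.66], [-1.03, 1.9], [-1.14, 1.46], [-1.82, 2.27], [-1.45, 1.34], [-3.14, 3.14]. Speed limits (rad/s): [2.22, 2.22, 2.79, 3.14, 3.14, 3.14].

### API

Orientations are given as a rotation vector (axis times angle).
In Python, from bench import ctrl, optics, hand_in gives the robot as it stands. The module is installed in compiled form; this text tells all that it offers.
- The arm moves only by the tool step_arm, never from a script. Its argument "steps" is a list that holds one entry, the list of rows, each a list of 5 numbers: the shift along the tool's x, y, z in mm, then the turn about the tool's z in units of 6 degrees (1.0 is 6 degrees), then the opening in per cent of the stroke, from 0 (shut) to 100 (fully open). A call has 1 to 12 rows; each row is the pose to reach, as a shift and turn from the pose commanded when the call began, along the tool's axes at that moment; what a row does not reach only later rows make up. A row lasts 1/12 s, in which the tool goes at most 41.7 mm and 7.16 degrees, less where a joint would pass 70% of its speed; a pose out of reach is approached as far as the arm can. A call with a gripper value outside its range is refused whole. The fingers move at their own pace and stop on an object; "force" is the grip in N (left out, the last holds). Time passes only in rows, so rows that repeat a pose let the fingers close. It gives the time, the measured TCP pose, the force, the opening and the grip force at its end, in the units of the state.
- ctrl.sense(): the state, without advancing time (a new reading comes with each control period).
- optics.snapshot(name): name is "scene" or "top" or "wrist"; returns the picture (480x640x3 uint8, red, green, blue); there is no depth.
- optics.get_calibration(name): a dict with "mtx" (3x3 intrinsics, pixels), "D" ([k1, k2, p1, p2, k3] as OpenCV has them; the pictures are not rectified), "origin" and "rotation" of the camera in the world; the wrist camera has in their place "mount" (4x4, takes a point from camera to tool coordinates, whose origin is the TCP and whose axes are the flange's). Camera axes: x right, y down, z forward; pixel columns grow to the right and rows downward; lengths in m; the calibration is good to about 2 mm. A picture is of the moment at which its call begins: read the wrist's pose just before it. get_calibration takes no time and is no camera call.
- hand_in(): hands the job in; it is judged then, once.
The state is a dict: "time": time; "joints": joint angles; "joint_vel": joint speeds; "joint_efforts": joint torques, N m; "ee_pos": TCP position; "eef_rot": TCP orientation; "contact_force": force on the tool from outside, world axes, zero at the start; "wrist_torque": the same for the moment, N m; "opening": finger opening in m; "grasp_force": force on a finger pad.
Only numpy, scipy, OpenCV 4.12 (cv2) and the standard library are available. Lean on these libraries where they do the work, as an engineer would, in place of code of your own. Each camera call takes 0.05 s, during which the arm holds its last target. There are 200 camera calls.

### The job

Load the green bearing housing into the machining fixture: lift it off the bench, bring it level over the sprung centring cone with one of its ears between the two guide pins, then press it down gently against the spring until its flange sits fully home on the four rest buttons. Finish while still holding and pressing it there, with a light push on the buttons beyond what the spring takes but without leaning hard on it, ready for the clamps to be tightened. Leave the screw bin, the oil bottle and the wrench where they are.

Things in the scene. Friction and masses are not known exactly. Their poses are not given: they have to be found in the camera images.
- housing_center (a point): Workpiece: green cast bearing housing, 0.45-0.58 kg, flange down. Oval flange 12 thick, 112 long (its y), 60 wide (its x): ears of 13 radius centred 43 either side along y. Round boss 48 diameter up to 48 above the underside (56 wide fillet at its foot up to 16); 30 bore through. Point on the bore axis, 24 above the underside; z up out of the boss. Half turn about z: same. Sizes in mm.
- housing_boss (a point): Point on the housing's axis 34 mm above its underside (14 mm below the top of the boss): a good height to grip the boss, from any side. Fingertips must stay above the flange and fillet (over 16 mm above the underside). Same axes as housing_center.
- fixture: Machining fixture, fixed: dark steel plate 130 (its x) by 270 (its y), 20 thick. Origin: centre of its underside, on the bench. Two guide pins, 8 diameter, at x = -21 and +21, y = 43, 67 high: 34 gap for an ear 26 wide. The housing's y axis goes along this y. Slid-back strap clamps at each end: |y| 66 to 128, |x| under 15, straps at 60 to 74 high, studs to 97. All mm, heights above the bench.
- fixture_seat (a point): Point on the plunger's axis level with the tops of the four rest buttons, 45 mm above the bench; axes of the fixture, z up. The centre of the housing's underside is to end up here (housing_center 24 mm above it).
- rests: The four bright rest buttons, the hard stop: 14 mm diameter, tops 45 mm above the bench, 14 mm either side in x and 25 mm either side in y of the plunger's axis. A housing held well down loads them with some 5 to 20 N on top of the spring's push. Origin and axes are those of fixture.
- plunger (a joint): Travel (m) of the sprung centring plunger in the middle of the fixture: 0 fully up, grows as pressed down, 0.012 when a centred housing sits on the rest buttons, end stop 0.019. The spring pushes up 8 N at 0 and 16 N at 0.012, so it carries the housing and lifts it off the buttons when let go. With it up, the bore meets the cone when the housing's underside is 12 mm above the buttons.
- plunger_tip (a point): Centre of the flat tip of the plunger: bright steel pin 38 mm in diameter whose 60 degree cone narrows to 14 mm over its top 21 mm and centres the 30 mm bore. 27 mm above the rest buttons (72 mm above the bench) with the plunger up.
- screw_bin: Bystander: open blue plastic bin of screws, 120 x 100 x 55 mm. Origin at the centre of its underside.
- oil_bottle: Bystander: white bottle with an orange cap, 56 mm in diameter, 140 mm tall. Origin at the centre of its underside.
- wrench: Bystander: steel wrench 190 mm long (along its x), lying flat, 8 mm thick. Origin at the middle of its underside.
Mind the look-alikes: they are no part of the job. What is shaped like the part that bears housing_center but blue or pink is not meant.

How it is judged:
On the way:
1. the housing is held level over the cone with an ear lined up between the pins, before the plunger is pressed in (horizontal distance between housing_center and fixture_seat below 0.008 m and angle between the y axis of housing_center and the y axis of fixture_seat, either way round below 0.15 rad and angle between housing_center's own z axis and vertical below 0.15 rad and z of housing_center in the frame of fixture_seat above 0.03 m and contact force between the fingers and housing above 1 N and value of joint plunger below 0.009 m), for 0.1 s.
At the end, for the whole second after the job is handed in: Housing on the four rest buttons (underside within 2 mm, level within 3 degrees), centred within 4 mm, turned true within 7 degrees, plunger in by over 10 mm; fingers still hold it still, loading the buttons with 0.5 to 40 N. Bin, bottle and wrench within 30 mm of their starts (z of housing_center in the frame of fixture_seat between 0.021 and 0.026 m and horizontal distance between housing_center and fixture_seat below 0.004 m and angle between the y axis of housing_center and the y axis of fixture_seat, either way round below 0.12 rad and angle between housing_center's own z axis and vertical below 0.05 rad and value of joint plunger above 0.01 m and contact force between housing and rests between 0.5 and 40 N and contact force between the fingers and housing above 2 N and linear speed of housing below 0.01 m/s and distance of each of screw_bin, oil_bottle, wrench from where it was at the start of the episode below 0.03 m); the arm keeps its last pose, push and grip.
It fails at once if the housing is forced or slammed into the fixture (more than 80 N) (contact force between housing and fixture above 80 N).
It fails at once if the screw bin is shoved away (distance of screw_bin from where it was at the start of the episode above 0.03 m).
It fails at once if the oil bottle is shoved away or knocked over (distance of oil_bottle from where it was at the start of the episode above 0.03 m or angle between oil_bottle's own z axis and vertical above 0.5 rad).
It fails at once if the wrench is shoved away (distance of wrench from where it was at the start of the episode above 0.03 m).
It also fails if it takes over 40 s, if anything falls off the work surface, if the arm or the gripper's body presses on something with over 40 N, if the wrist force passes 120 N, or if a joint passes its speed limit or range.

## Working session

There is one attempt and no reset: what is moved stays moved. The work goes in short steps, Python scripts to look and compute and a tool call to move; the robot and the scene stay as the last step left them, time stands still between calls to the robot, and variables do not carry over. Pictures are saved under pics/ and viewed, at most 10 in all, crops included, and the job is handed in when it is done.

Besides the shell and the picture viewer there is one more tool, called after "Call:" by a JSON object that holds its "op" and its "data", one argument or row to a line. step_arm: Moves the arm, as the interface text tells. Its arguments: {"type":"object","properties":{"steps":{"type":"array"},"force":{"type":"number"}},"required":["steps"]}

```bash
mkdir -p pics
python3 - <<'E'
from bench import ctrl, optics
import cv2
s=ctrl.sense(); print({k:s[k] for k in s}, ctrl.grip_depth)
for n in ("scene","top"):
    cv2.imwrite(f"pics/{n}0.png",optics.snapshot(n)[:,:,::-1]); print(n,optics.get_calibration(n))
print(optics.get_calibration("wrist"))
E
```

```text
{'time': 0.0, 'joints': array([ 1.16701052e+00,  2.38775520e-01, -1.42459817e-02,  1.31915719e+00,
       -9.75838702e-06,  1.57083215e+00]), 'joint_vel': array([ 0.00086973, -0.00092735, -0.00186581,  0.00072931,  0.00179648,
       -0.0009827 ]), 'joint_efforts': array([-9.15903438e-04, -5.38768280e+01,  3.46436834e+01,  1.81374955e-02,
       -1.02630197e-04,  6.64451022e-06]), 'ee_pos': array([0.20612225, 0.48241724, 0.23068358]), 'eef_rot': array([-6.29966475e-01, -3.07750885e+00,  2.13021141e-03]), 'contact_force': array([ 0.29792632, -0.09242878, -0.10903942]), 'wrist_torque': array([0.00375237, 0.01572544, 0.01548602]), 'grasp_force': 0.0, 'opening': 0.08554733245812875} 0.0187
scene {'mtx': array([[583.17883379,   0.        , 324.96065743],
       [  0.        , 583.17883379, 238.35706226],
       [  0.        ,   0.        ,   1.        ]]), 'D': array([-0.02086011,  0.        ,  0.        ,  0.        ,  0.        ]), 'origin': array([ 1.61756396, -0.31501789,  0.80144158]), 'rotation': array([-1.82890813, -1.29413404,  0.71104096])}
top {'mtx': array([[523.19457696,   0. 
[... 199 characters left out ...]
rigin': array([0.5252759 , 0.03644227, 1.13170892]), 'rotation': array([-2.17251645,  2.23586753, -0.04492598])}
{'mtx': array([[368.22745309,   0.        , 327.9172462 ],
       [  0.        , 368.22745309, 234.12831803],
       [  0.        ,   0.        ,   1.        ]]), 'D': array([-0.0720716,  0.       ,  0.       ,  0.       ,  0.       ]), 'mount': array([[ 8.87377848e-04, -9.64548583e-01, -2.63903854e-01,
         6.71706058e-02],
       [ 9.99999274e-01,  6.40878128e-04,  1.02014089e-03,
         4.46270350e-04],
       [-8.14845243e-04, -2.63904568e-01,  9.64548451e-01,
        -1.42749417e-01],
       [ 0.00000000e+00,  0.00000000e+00,  0.00000000e+00,
         1.00000000e+00]])}
```

View pics/scene0.png

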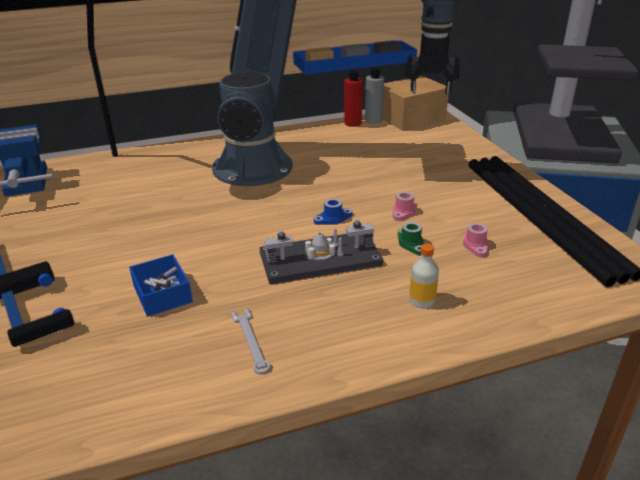

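View pics/top0.png

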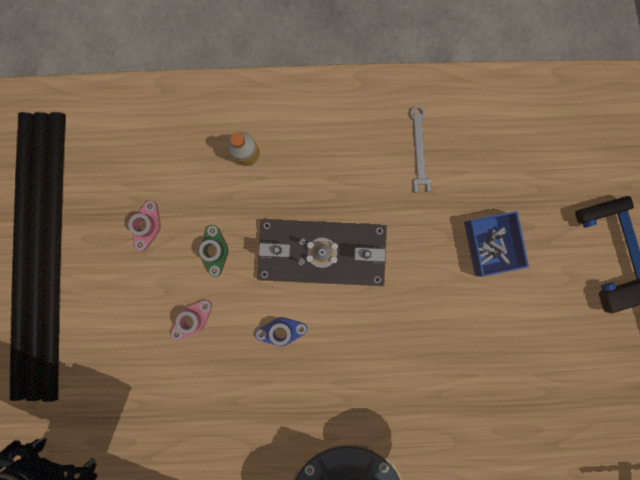

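Top view: the housing-shaped parts are green (211,250), blue (280,333), and pink (143,225) and (188,321). Only the green one fits the text. In the scene view it is at (411,238). The fixture's plunger is at top (322,252), with the pins left of it (+y side). Next I'll take an enlarged crop to confirm and get finer pixels.

Run:
```python
import cv2
t=cv2.imread("pics/top0.png"); s=cv2.imread("pics/scene0.png")
a=cv2.resize(t[215:295,180:400],None,fx=3.6,fy=3.6,interpolation=cv2.INTER_CUBIC)
b=cv2.resize(s[210:285,250:470],None,fx=3.6,fy=3.6,interpolation=cv2.INTER_CUBIC)
cv2.imwrite("pics/crop1.png",cv2.vconcat([a,b]))
```

```text
(no output)
```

View pics/crop1.png

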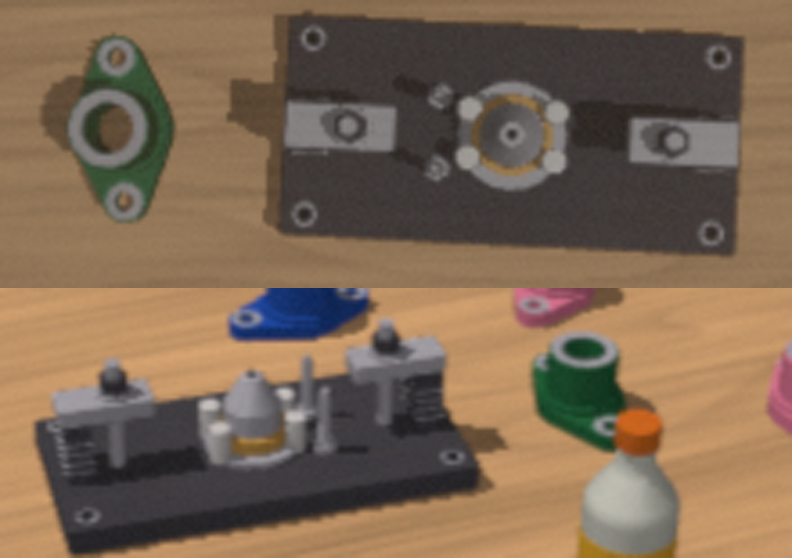

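The crop shows the green housing upright: bore ring at crop (108,128), ears at (116,57) and (124,201). The plunger tip is at (512,134), the pins at (442,95) and (438,168), and the plate screws at the corners.

```bash
cat > h.py <<'E'
import numpy as np, cv2
from scipy.spatial.transform import Rotation as R
from bench import ctrl, optics
def cam(n,s=None):
    c=optics.get_calibration(n)
    if n=="wrist":
        s=s or ctrl.sense(); M=np.eye(4); M[:3,:3]=R.from_rotvec(s["eef_rot"]).as_matrix(); M[:3,3]=s["ee_pos"]
        M=M@c["mount"]; return c["mtx"],c["D"],M[:3,3],M[:3,:3]
    return c["mtx"],c["D"],np.array(c["origin"]),R.from_rotvec(c["rotation"]).as_matrix()
def ray(C,p):
    u=cv2.undistortPoints(np.array([[p]],float),C[0],C[1])[0,0]
    d=C[3]@np.array([u[0],u[1],1]); return C[2],d/np.linalg.norm(d)
def atz(C,p,z):
    o,d=ray(C,p); return o+d*(z-o[2])/d[2]
def tri(rs):
    A=sum(np.eye(3)-np.outer(d,d) for o,d in rs); b=sum((np.eye(3)-np.outer(d,d))@o for o,d in rs)
    x=np.linalg.solve(A,b); return x,[np.linalg.norm(np.cross(x-o,d)) for o,d in rs]
def proj(C,X):
    return cv2.projectPoints(np.array([X],float).reshape(-1,1,3),cv2.Rodrigues(C[3].T)[0],-C[3].T@C[2],C[0],C[1])[0][:,0]
E
python3 - <<'E'
from h import *
np.set_printoptions(precision=4,suppress=True)
T,S=cam("top"),cam("scene")
t=lambda u,v:((u+.5)/3.6-.5+180,(v+.5)/3.6-.5+215)
s=lambda u,v:((u+.5)/3.6-.5+250,(v-288+.5)/3.6-.5+210)
print("boss",tri([ray(T,t(108,128)),ray(S,s(585,350))]))
print("tip",tri([ray(T,t(512,134)),ray(S,s(252,376))]))
print("boss@48",atz(T,t(108,128),.048),"tip@72",atz(T,t(512,134),.072))
e=[atz(T,t(*p),.012) for p in((116,57),(124,201))]; print("ears",e,(e[0]+e[1])/2, np.degrees(np.arctan2(*(e[0]-e[1])[1::-1])))
b=[atz(T,t(*p),.020) for p in((313,38),(719,57),(304,214),(711,233))]
print("plate",np.mean(b,0),"yaw of y",[np.degrees(np.arctan2(*(b[i]-b[i+1])[1::-1])) for i in(0,2)])
p=[atz(T,t(*p),.067) for p in((442,95),(438,168))];print("pins",p,np.mean(p,0))
M=R.from_rotvec(ctrl.sense()["eef_rot"]).as_matrix();print(M)
print("bottle",atz(T,(238,139),.14))
E
```

```text
boss (array([0.5522, 0.2707, 0.0489]), [np.float64(0.0004133891574847565), np.float64(0.0004133891574847087)])
tip (array([0.5417, 0.038 , 0.073 ]), [np.float64(0.00019660805424874915), np.float64(0.00019660805424879718)])
boss@48 [0.5521 0.2706 0.048 ] tip@72 [0.5416 0.0378 0.072 ]
ears [array([0.5952, 0.2727, 0.012 ]), array([0.5093, 0.2697, 0.012 ])] [0.5522 0.2712 0.012 ] 1.9718783635204582
plate [0.5416 0.0381 0.02  ] yaw of y [np.float64(85.67665024572952), np.float64(85.6783476723835)]
pins [array([0.5649, 0.0768, 0.067 ]), array([0.5237, 0.0802, 0.067 ])] [0.5443 0.0785 0.067 ]
[[-0.9196  0.3929 -0.0005]
 [ 0.3929  0.9196 -0.0011]
 [ 0.     -0.0013 -1.    ]]
bottle [0.7612 0.1922 0.14  ]
```

Two views agree within 1 mm. The housing axis is at (0.552, 0.271), with its y axis heading 2°. The seat is at (0.5416, 0.038), with its y axis heading 85.7°. I'll grip across the housing's x and move to hover above it.

Call:
{"op": "step_arm", "data": {
  "steps": [
    [[-36,-5,6,-0.4,100],[-73,-11,11,-0.8,100],[-110,-16,17,-1.2,100],[-146,-21,22,-1.6,100],[-183,-27,28,-2,100],[-219,-32,33,-2.4,100],[-256,-37,39,-2.8,100],[-292,-43,44,-3.2,100],[-329,-48,50,-3.6,100],[-365,-53,55,-4,100],[-401,-59,61,-4.2,100],[-401,-59,61,-4.2,100]]
  ],
  "force": 40
}}

```text
time: 1.1
ee_pos: [0.556, 0.2672, 0.1681]
eef_rot: [0.052, -3.141, 0.003]
contact_force: [-1.1, -0.2, -0.3]
opening: 0.0855
grasp_force: 0.0
```

```bash
cat > look.py <<'E'
import sys; from h import *
np.set_printoptions(precision=4,suppress=True)
s=ctrl.sense(); im=optics.snapshot("wrist")
np.save(f"pics/{sys.argv[1]}.npy",np.r_[s["ee_pos"],s["eef_rot"]])
cv2.imwrite(f"pics/{sys.argv[1]}.png",im[:,:,::-1])
M=R.from_rotvec(s["eef_rot"]).as_matrix();print(s["ee_pos"],M,"yhead",np.degrees(np.arctan2(M[1,1],M[0,1])),s["contact_force"],s["time"],s["joints"])
E
python3 look.py w1
```

```text
[0.556  0.2672 0.1681] [[-0.9995 -0.0331 -0.0002]
 [-0.0331  0.9995 -0.002 ]
 [ 0.0003 -0.002  -1.    ]] yhead 91.89590061495501 [-1.0804 -0.1552 -0.3423] 1.1 [ 0.4489  0.4213  0.094   1.2445 -0.0017  0.4158]
```

View pics/w1.png

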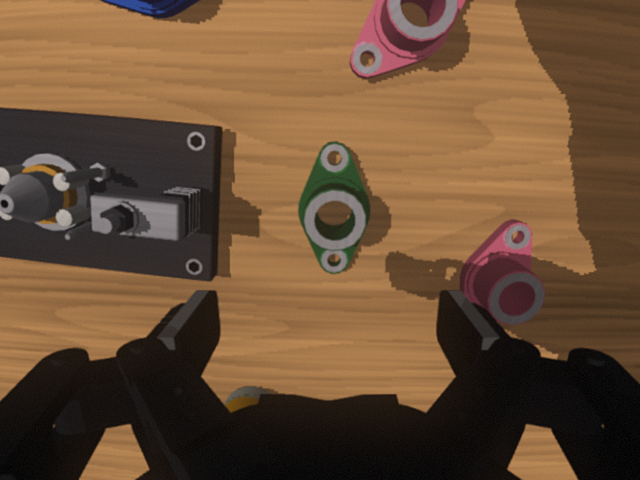

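Wrist view: green housing's bore ring at (334,220), ear holes at (335,156) and (334,261). The fingers clear the pink parts at this height.

Run:
```python
from h import *
np.set_printoptions(precision=4,suppress=True)
v=np.load("pics/w1.npy"); C=cam("wrist",{"ee_pos":v[:3],"eef_rot":v[3:]})
print(atz(C,(334,220),.048)); a,b=atz(C,(335,156.5),.012),atz(C,(334,261),.012);print(a,b,(a+b)/2,np.degrees(np.arctan2(*(b-a)[1::-1])))
T,S=cam("top"),cam("scene"); t=lambda u,v:((u+.5)/3.6-.5+180,(v+.5)/3.6-.5+215)
print(tri([ray(T,t(108,128)),ray(C,(334,220))]))
s=ctrl.sense();print(s["ee_pos"],s["eef_rot"],s["joint_vel"])
```

```text
[0.5501 0.2721 0.048 ]
[0.5064 0.2718 0.012 ] [0.5946 0.2743 0.012 ] [0.5505 0.273  0.012 ] 1.6691418486994931
(array([0.5522, 0.2724, 0.0392]), [np.float64(0.00010908226069498723), np.float64(0.00010908226069507211)])
[0.5537 0.2686 0.1686] [ 0.0506 -3.1395  0.002 ] [ 0.0529 -0.0342 -0.0277  0.0169  0.0147  0.044 ]
```

Call:
{"op": "step_arm", "data": {
  "steps": [
    [[0,0,35,0,100],[0,0,70,0,100],[0,0,100,0,100],[0,0,125,0,100],[0,0,142,0,100],[0,0,150,0,100],[0,0,150,0,100],[0,0,150,0,100],[0,0,150,0,100]]
  ]
}}

```text
time: 1.9
ee_pos: [0.5524, 0.2716, 0.0217]
eef_rot: [-0.057, 3.139, 0.001]
contact_force: [0.3, 0.3, -0.3]
opening: 0.0856
grasp_force: 0.0
```

```bash
python3 look.py w2
```

```text
[0.5524 0.2716 0.0217] [[-0.9993 -0.0363  0.0018]
 [-0.0363  0.9993  0.0008]
 [-0.0018  0.0008 -1.    ]] yhead 92.08225530051952 [ 0.2526  0.2801 -0.285 ] 1.9 [ 0.4569  0.5242 -0.1362  0.9084 -0.      0.4206]
```

View pics/w2.png

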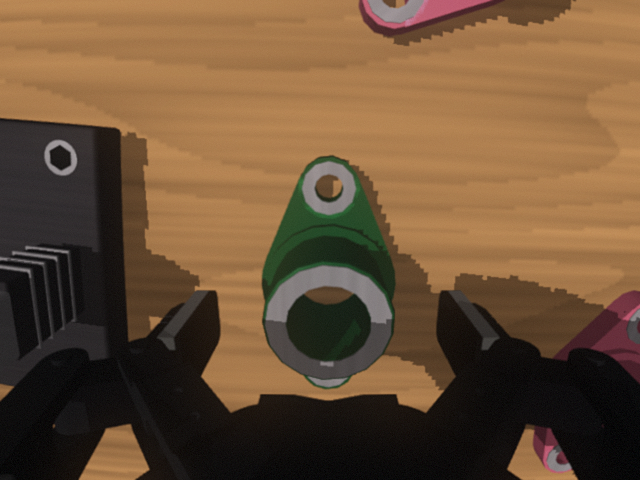

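The boss sits between the open fingers with its ring at (329,322), and nothing is touching. I'll check its offset from the tool axis.

Run:
```python
from h import *
v=np.load("pics/w2.npy"); C=cam("wrist",{"ee_pos":v[:3],"eef_rot":v[3:]})
print(atz(C,(329,321.5),.048),atz(C,(329,187),.012), ctrl.sense()["ee_pos"])
```

```text
[0.54924809 0.27254254 0.048     ] [0.50698266 0.27109766 0.012     ] [0.55263252 0.27154781 0.02186231]
```

Call:
{"op": "step_arm", "data": {
  "steps": [
    [[1,0,3,0,100],[1,0,6,0,100],[1,0,6,0,100],[1,0,6,0,40],[1,0,6,0,40],[1,0,6,0,20],[1,0,6,0,20],[1,0,6,0,20],[1,0,6,0,20],[1,0,6,0,20],[1,0,6,0,20],[1,0,6,0,20]]
  ],
  "force": 80
}}

```text
time: 2.95
ee_pos: [0.551, 0.2711, 0.0147]
eef_rot: [-0.057, 3.141, 0.001]
contact_force: [-1.5, 0.7, 5.9]
opening: 0.0456
grasp_force: 83.5
```

Call:
{"op": "step_arm", "data": {
  "steps": [
    [[1,0,-5,0,20],[1,0,-20,0,20],[1,0,-40,0,20],[1,0,-65,0,20],[1,0,-90,0,20],[1,0,-110,0,20],[1,0,-120,0,20],[1,0,-125,0,20],[1,0,-125,0,20],[1,0,-125,0,20],[1,0,-125,0,20],[1,0,-125,0,20]]
  ]
}}

```text
time: 3.95
ee_pos: [0.5492, 0.2705, 0.1378]
eef_rot: [0.057, -3.139, 0.002]
contact_force: [0.6, -0.7, -5.4]
opening: 0.0456
grasp_force: 82.8
```

```bash
python3 look.py w3
```

```text
[0.5492 0.2705 0.1378] [[-0.9993 -0.036  -0.0022]
 [-0.036   0.9994 -0.0012]
 [ 0.0023 -0.0011 -1.    ]] yhead 92.0626289818859 [ 0.5869 -0.7278 -5.3953] 3.95 [ 0.4577  0.4304  0.0288  1.1717 -0.0001  0.4217]
```

View pics/w3.png

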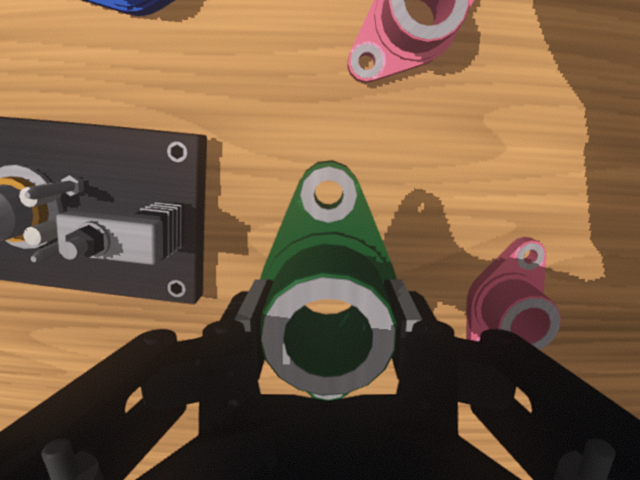

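The housing is held level and weighs about 5.4 N, with its ring at (329,335) and ear at (329,193). Next I'll work out its offset in the tool and the transfer move.

Run:
```python
from h import *
np.set_printoptions(precision=4,suppress=True)
v=np.load("pics/w3.npy"); C=cam("wrist",{"ee_pos":v[:3],"eef_rot":v[3:]})
M=R.from_rotvec(v[3:]).as_matrix()
a=M.T@(atz(C,(329,334.5),v[2]+.0333)-v[:3]); b=M.T@(atz(C,(329,193),v[2]-.0027)-v[:3]); print("axis in tool",a,"ear",b)
s=ctrl.sense(); M=R.from_rotvec(s["eef_rot"]).as_matrix(); yh=np.degrees(np.arctan2(M[1,1],M[0,1])); print(s["ee_pos"],yh)
turn=yh+4.3; print("turn units",turn/6)
ang=np.radians(-4.3); y=np.array([np.cos(ang),np.sin(ang)]); x=np.array([y[1]*1,-y[0]]) # x = y cross z(down)
x=np.cross(np.r_[y,0],[0,0,-1])[:2]
for off in (0,a[0]):
    tcp=np.array([.5416,.038])-off*x; d=np.r_[tcp-s["ee_pos"][:2],0]; print(off,tcp,"tool shift mm",M.T@d*1e3)
```

```text
axis in tool [ 0.0021  0.0011 -0.0333] ear [0.044  0.0011 0.0028]
[0.5492 0.2706 0.138 ] 92.06590392407743
turn units 16.060983987346237
0 [0.5416 0.038 ] tool shift mm [  16.0231 -232.1505    0.2517]
0.002089769648741065 [0.5414 0.0359] tool shift mm [  16.2548 -234.2274    0.2541]
```

Call:
{"op": "step_arm", "data": {
  "steps": [
    [[1,-10,-6,0.8,20],[2,-30,-12,1.8,20],[4,-52,-12,2.8,20],[5,-74,-12,3.8,20],[7,-96,-12,4.8,20],[8,-118,-12,5.8,20],[10,-140,-12,6.8,20],[11,-162,-12,7.8,20],[13,-184,-12,8.8,20],[14,-206,-12,9.8,20],[15,-224,-12,10.8,20],[16,-233,-12,11.8,20]]
  ]
}}

```text
time: 5.0
ee_pos: [0.5418, 0.0354, 0.1508]
eef_rot: [-1.782, -2.587, 0.002]
contact_force: [-0.0, 0.2, -5.3]
opening: 0.0456
grasp_force: 83.1
```

Call:
{"op": "step_arm", "data": {
  "steps": [
    [[0,0,0,1,20],[0,0,0,2,20],[0,0,0,3,20],[0,0,0,3.8,20],[0,0,0,4.26,20],[0,0,0,4.26,20],[0,0,0,4.26,20],[0,0,0,4.26,20],[0,0,0,4.26,20]]
  ]
}}

```text
time: 5.75
ee_pos: [0.5422, 0.0374, 0.1511]
eef_rot: [-2.302, -2.138, 0.0]
contact_force: [-0.7, -0.0, -5.8]
opening: 0.0459
grasp_force: 83.1
```

```bash
python3 look.py w4
python3 - <<'E'
from h import *
t=optics.snapshot("top")[:,:,::-1]; s=optics.snapshot("scene")[:,:,::-1]
a=cv2.resize(t[200:310,240:410],(400,259),interpolation=cv2.INTER_CUBIC); b=cv2.resize(s[150:290,240:400],(400,350),interpolation=cv2.INTER_CUBIC)
w=cv2.imread("pics/w4.png"); z=np.zeros((600,800,3),np.uint8); z[:259,:400]=a; z[:350,400:]=b; z[350-50:600,:400]=cv2.resize(w,(400,300)); cv2.imwrite("pics/m4.png",z)
E
```

```text
[0.5422 0.0374 0.1511] [[ 0.0736  0.9973 -0.0003]
 [ 0.9973 -0.0736 -0.0002]
 [-0.0002 -0.0003 -1.    ]] yhead -4.221498235774833 [-0.6887 -0.0197 -5.7935] 5.75 [ 0.069   0.3081 -0.1256  1.1374 -0.0001  1.7135]
```

View pics/m4.png

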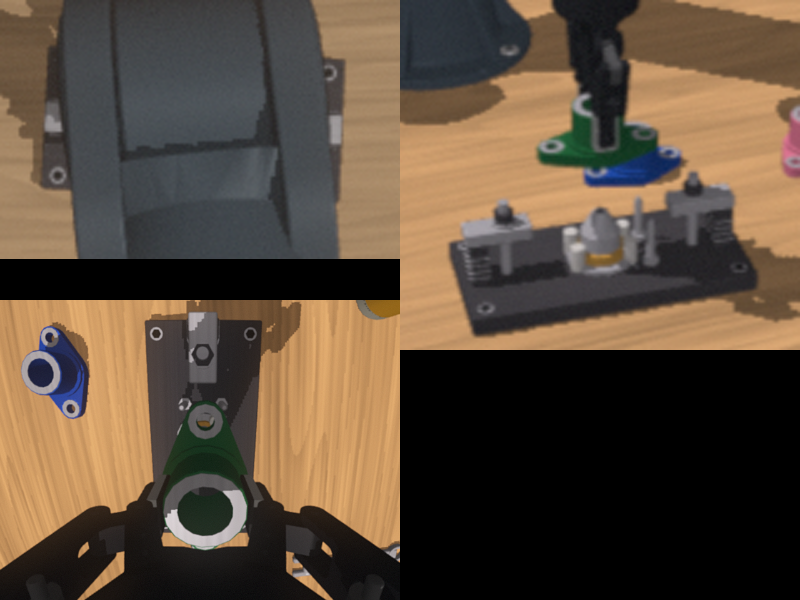

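Housing level above the cone; its ear (wrist ~(330,194)) points at the pins (~(294,168), (354,168)). I'll enlarge this to measure it.

Run:
```python
import cv2
w=cv2.imread("pics/w4.png")
cv2.imwrite("pics/c4.png",cv2.resize(w[30:230,220:440],(660,600),interpolation=cv2.INTER_CUBIC))
```

```text
(no output)
```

View pics/c4.png

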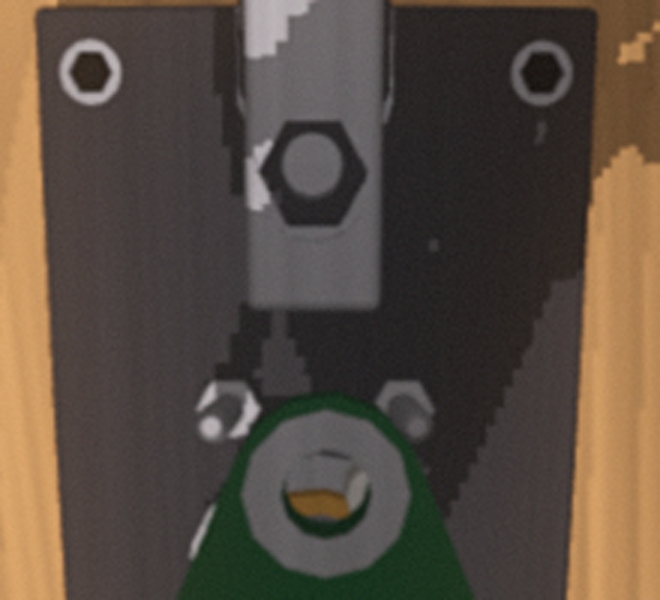

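Run:
```python
from h import *
np.set_printoptions(precision=4,suppress=True)
v=np.load("pics/w4.npy"); C=cam("wrist",{"ee_pos":v[:3],"eef_rot":v[3:]})
M=R.from_rotvec(v[3:]).as_matrix(); q=lambda u,w,z: M.T@(atz(C,((u+.5)/3-.5+220,(w+.5)/3-.5+30),z)-v[:3])
p=[q(209,428,.067),q(415,423,.067)]; b=[q(91,72,.02),q(542,72,.02)]; s=q(312,165,.097)
pm=sum(p)/2; bm=sum(b)/2
print("pins",p,pm,"bolts",b,bm,"stud",s)
print("ear",q(326,493,v[2]-.0027))
for d in (p[1]-p[0],b[1]-b[0]): print("ang deg",np.degrees(np.arctan2(d[0],d[1])),np.linalg.norm(d))
print("ring",M.T@(atz(C,(205*1.6,211*1.6),v[2]+.0333)-v[:3]))
F=np.array([.5416,.038,0]); print("seat(top cam) in tool",M.T@(F-v[:3]))
print(ctrl.sense()["ee_pos"])
```

```text
pins [array([ 0.0446, -0.0238,  0.0841]), array([0.0457, 0.0182, 0.0841])] [ 0.0451 -0.0028  0.0841] bolts [array([ 0.1222, -0.0543,  0.1311]), array([0.1222, 0.0499, 0.1311])] [ 0.1222 -0.0022  0.1311] stud [ 0.0918 -0.0024  0.0541]
ear [0.0442 0.     0.0027]
ang deg 1.419816745262081 0.04203884201116236
ang deg 0.015270547756557467 0.10417645804300157
ring [ 0.0015 -0.0001 -0.0333]
seat(top cam) in tool [ 0.0006 -0.0006  0.1511]
[0.5422 0.0374 0.1513]
```

Run:
```python
from h import *
np.set_printoptions(precision=5,suppress=True)
c=optics.get_calibration("wrist"); print(c["mount"],c["mtx"])
v=np.load("pics/w4.npy"); print(v); C=cam("wrist",{"ee_pos":v[:3],"eef_rot":v[3:]}); print(C[3])
M=R.from_rotvec(v[3:]).as_matrix(); X=atz(C,(328.33,194.3),v[2]-.0027); print(X, X-v[:3], M.T@(X-v[:3]), M.T@(C[2]-v[:3]))
```

```text
[[ 0.00089 -0.96467 -0.26345  0.06737]
 [ 1.       0.0009   0.00008 -0.00016]
 [ 0.00015 -0.26345  0.96467 -0.14275]
 [ 0.       0.       0.       1.     ]] [[368.22745   0.      327.91725]
 [  0.      368.22745 234.12832]
 [  0.        0.        1.     ]]
[ 0.54216  0.03742  0.15115 -2.3017  -2.13806  0.00048]
[[ 0.99735 -0.07004 -0.01958]
 [-0.07273 -0.96208 -0.26289]
 [-0.00042  0.26361 -0.96463]]
[0.54541 0.08138 0.14845] [ 0.00325  0.04397 -0.0027 ] [0.04409 0.      0.00269] [ 0.06737 -0.00016 -0.14275]
```

Wrist close-up: the pin midpoint lies about 2.4 mm to the tool's -y of the ear, the stud and bolts agree, and the angle is good. I'll shift -2 mm, drop to just above the pins, and look again.

Call:
{"op": "step_arm", "data": {
  "steps": [
    [[0,-1,10,0,20],[0,-2,25,0,20],[0,-2,40,0,20],[0,-2,50,0,20],[0,-2,56,0,20],[0,-2,58,0,20],[0,-2,58,0,20],[0,-2,58,0,20],[0,-2,58,0,20]]
  ]
}}

```text
time: 6.65
ee_pos: [0.5408, 0.0376, 0.094]
eef_rot: [2.302, 2.136, 0.001]
contact_force: [-0.3, -0.4, -5.7]
opening: 0.0457
grasp_force: 83.2
```

```bash
python3 look.py w5
python3 - <<'E'
import cv2
from bench import optics
w=cv2.imread("pics/w5.png"); s=optics.snapshot("scene")[:,:,::-1]
a=cv2.resize(w[100:260,240:420],(450,400),interpolation=cv2.INTER_CUBIC); b=cv2.resize(s[180:290,255:350],(345,400),interpolation=cv2.INTER_CUBIC)
cv2.imwrite("pics/c5.png",cv2.hconcat([a,b]))
E
```

```text
[0.5408 0.0376 0.094 ] [[ 0.0749  0.9972  0.0013]
 [ 0.9972 -0.0749  0.    ]
 [ 0.0001  0.0013 -1.    ]] yhead -4.293397611380673 [-0.2772 -0.3877 -5.7113] 6.65 [ 0.0695  0.3476 -0.2249  0.997  -0.0001  1.7152]
```

View pics/c5.png

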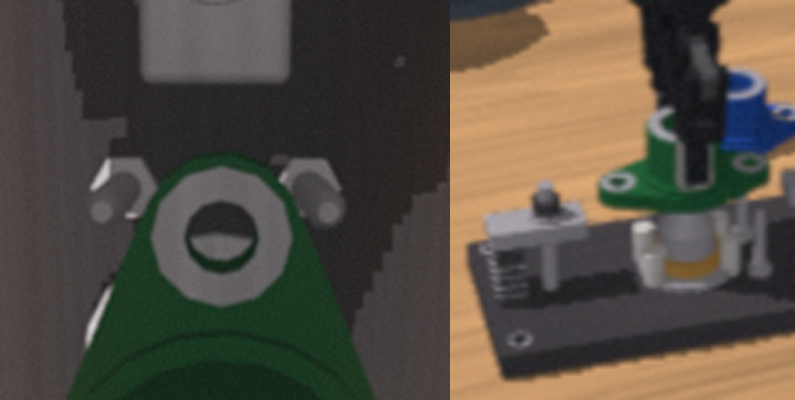

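The ear now sits just above the pins at crop (101,208) and (328,210), midpoint 214.5, with the ear centre at (222,236). A small offset remains.

Run:
```python
from h import *
np.set_printoptions(precision=4,suppress=True)
v=np.load("pics/w5.npy"); C=cam("wrist",{"ee_pos":v[:3],"eef_rot":v[3:]})
M=R.from_rotvec(v[3:]).as_matrix(); q=lambda u,w,z: M.T@(atz(C,((u+.5)/2.5-.5+240,(w+.5)/2.5-.5+100),z)-v[:3])
p=[q(101,208,.067),q(328,210,.067)]
print("pins",p,sum(p)/2,"ear",q(222,236,v[2]-.0027)); print(M.T@(np.array([.5416,.038,.045])-v[:3]))
```

```text
pins [array([ 0.0455, -0.0222,  0.027 ]), array([0.0452, 0.0197, 0.0271])] [ 0.0453 -0.0013  0.027 ] ear [0.0442 0.0001 0.0027]
[0.0004 0.0007 0.049 ]
```

Call:
{"op": "step_arm", "data": {
  "steps": [
    [[0.5,-1,4,0,20],[0.5,-1,8,0,20],[0.5,-1,12,0,20],[0.5,-1,16,0,20],[0.5,-1,19,0,20],[0.5,-1,21,0,20],[0.5,-1,22,0,20],[0.5,-1,22,0,20],[0.5,-1,22,0,20],[0.5,-1,22,0,20]]
  ]
}}

```text
time: 7.58
ee_pos: [0.5397, 0.0383, 0.0718]
eef_rot: [2.303, 2.136, 0.001]
contact_force: [0.6, 0.9, 1.0]
opening: 0.0457
grasp_force: 83.7
```

First contact with the cone came at the expected height. I'll press on gently.

Call:
{"op": "step_arm", "data": {
  "steps": [
    [[0,0,1,0,20],[0,0,2,0,20],[0,0,3,0,20],[0,0,4,0,20],[0,0,5,0,20],[0,0,6,0,20],[0,0,7,0,20],[0,0,8,0,20],[0,0,8,0,20],[0,0,8,0,20]]
  ]
}}

```text
time: 8.42
ee_pos: [0.5397, 0.0382, 0.0636]
eef_rot: [2.303, 2.136, 0.001]
contact_force: [0.7, 2.2, 7.7]
opening: 0.0457
grasp_force: 84.3
```

Call:
{"op": "step_arm", "data": {
  "steps": [
    [[0,0,0.5,0,20],[0,0,1,0,20],[0,0,1.5,0,20],[0,0,2,0,20],[0,0,2.5,0,20],[0,0,3,0,20],[0,0,3.3,0,20],[0,0,3.3,0,20],[0,0,3.3,0,20]]
  ]
}}

```text
time: 9.17
ee_pos: [0.5397, 0.0383, 0.0605]
eef_rot: [2.303, 2.136, 0.001]
contact_force: [-0.8, 1.8, 10.0]
opening: 0.0454
grasp_force: 84.5
```

Call:
{"op": "step_arm", "data": {
  "steps": [
    [[0,0,0.3,0,20],[0,0,0.6,0,20],[0,0,0.8,0,20],[0,0,0.8,0,20],[0,0,0.8,0,20],[0,0,0.8,0,20]]
  ]
}}

```text
time: 9.67
ee_pos: [0.5397, 0.0382, 0.0598]
eef_rot: [2.303, 2.136, 0.001]
contact_force: [0.4, 1.8, 9.8]
opening: 0.0456
grasp_force: 84.8
```

Call:
{"op": "step_arm", "data": {
  "steps": [
    [[0,0,0.2,0,20],[0,0,0.4,0,20],[0,0,0.5,0,20],[0,0,0.5,0,20],[0,0,0.5,0,20],[0,0,0.5,0,20]]
  ]
}}

```text
time: 10.17
ee_pos: [0.5398, 0.0383, 0.0597]
eef_rot: [2.302, 2.136, 0.002]
contact_force: [-1.5, 1.8, 13.8]
opening: 0.0455
grasp_force: 85.4
```

Call:
{"op": "step_arm", "data": {
  "steps": [
    [[0,0,0.2,0,20],[0,0,0.4,0,20],[0,0,0.6,0,20],[0,0,0.7,0,20],[0,0,0.7,0,20],[0,0,0.7,0,20],[0,0,0.7,0,20],[0,0,0.7,0,20]]
  ]
}}

```text
time: 10.83
ee_pos: [0.5398, 0.0383, 0.0597]
eef_rot: [2.302, 2.136, 0.003]
contact_force: [-3.4, 1.7, 21.7]
opening: 0.0459
grasp_force: 86.4
```

```bash
python3 look.py w6
python3 - <<'E'
import cv2
from bench import optics,ctrl
w=cv2.imread("pics/w6.png"); s=optics.snapshot("scene")[:,:,::-1]
a=cv2.resize(w[100:260,240:420],(405,360),interpolation=cv2.INTER_CUBIC); b=cv2.resize(s[190:290,255:355],(390,360),interpolation=cv2.INTER_CUBIC)
cv2.imwrite("pics/c6.png",cv2.hconcat([a,b])); print(ctrl.sense()["contact_force"],ctrl.sense()["wrist_torque"])
E
```

```text
[0.5398 0.0383 0.0597] [[ 0.0748  0.9972  0.002 ]
 [ 0.9972 -0.0748  0.0003]
 [ 0.0004  0.0019 -1.    ]] yhead -4.288165227413562 [-3.4168  1.7231 21.6997] 10.8333 [ 0.0708  0.3776 -0.2785  0.9127  0.0002  1.7164]
[-3.8831737   2.43350376 22.35391941] [ 0.43302     1.03517217 -0.00943984]
```

View pics/c6.png

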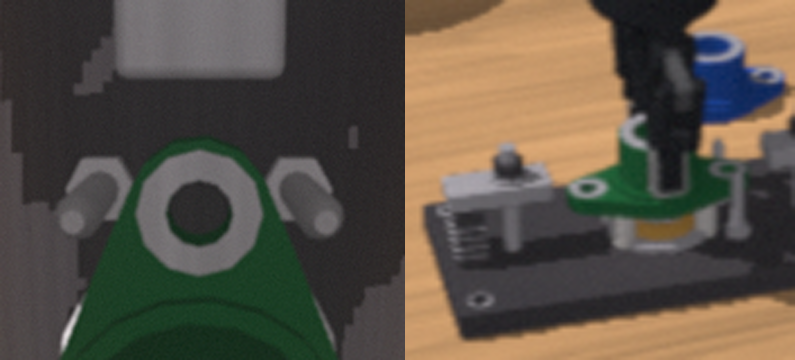

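The ear is centred between the pins and the flange sits on the buttons. The hard stop is reached at an underside height of about 45 mm, with roughly 11 N on the buttons beyond the spring.

```bash
python3 -c "
from bench import hand_in; print(hand_in())"
```

```text
the job is handed in; nothing more can be done
None
```

I handed the job in with the green housing still gripped and pressed home on the four rest buttons, one ear between the guide pins, with about 11 N on the buttons beyond the spring (worked out from the wrist force); no verdict came back.

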